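# Throttle the extraction box: iris damper to its mark, idle gate shut

### The job

The sanding station is to draw all its air through the right-hand inlet of the plywood extraction box. Push the slide gate of the idle left-hand inlet fully shut, and push the lever of the iris damper round its scale, to the right towards shut, until its pointer stands on the second short mark past the long middle mark; either may be done first. Only push, with the fingertips or the outside of the fingers: do not take hold of the knob or the gate's tab, and leave the tools and offcuts on and around the box where they lie.

Things in the scene. Friction and masses are not known exactly. Their poses are not given: they have to be found in the camera images.
- extraction_box: plywood suction box, 230 (x) x 390 (y) x 115 mm high, fixed to the table. Origin: centre of its underside; x to its back (away from the robot), y to its left end, z up. On its top: iris damper at the right, slide gate at the left; their round hose spigots (90 mm across) stand 40 mm above the top. A pipe stub juts 50 mm from its right end.
- iris_lever (a joint): angle of the damper's ring and lever, rad: 0 fully open, 1.745 shut; grows counter-clockwise from above, the lever sweeping from the box's front left to its front right. Eleven black marks on the white scale, every 0.1745 rad from 0; the long ones at 0, 0.873, 1.745. The wanted mark is 1.222. Friction alone (about 2 N at the knob) holds it wherever it is left.
- iris_axis (a point): point on the turning axis of the ring, 25 mm above the box top (140 mm above the table); axes as the box's. The lever points 2.269 rad + iris_lever (130 deg + angle) counter-clockwise from the box's x axis. Grey ring: radius 67 mm, top at 139 mm above the table; white scale plate: out to radius 116 mm, top at 126 mm; the spigot inside the ring tops out at 155 mm.
- iris_knob (a point): middle of the lever's upright black knob, 159 mm above the table, 82 mm from the axis. The knob is a round post 15 mm in diameter, its top at 174 mm, its foot on the flat lever at 139 mm above the table. The lever's pointed nib ends 18 mm further out, over the scale. Fingers beside the knob may go down to about 130 mm over the scale plate.
- gate_plate (a joint): how far the slide gate is drawn out to the box's left (+y), m: 0 fully shut against its stop, 0.086 fully open. Friction (about 3 N) holds it where it is left. Its plate runs in a flat frame 118 mm square, 14 mm high on the box top.
- gate_tab (a point): middle of the outer (left) face of the gate's turned-up steel tab, 139 mm above the table; axes as the box's. The tab is 86 mm wide along x, 3 mm thick, and stands from 121 to 154 mm above the table; a rolled lip along its top juts 3 mm further out (+y). When shut the tab is 177 mm left of the box's middle, just inside the box's left end (195 mm).
- tray_block_3: wood offcut, 45 x 50 x 28 mm high, lying on the box top between the two inlets, towards the back. Origin: centre of its underside. To be left alone.
- spanner_3: combination spanner, 32 x 135 x 9 mm, lying on the box top in front of the slide gate. Origin: centre of its underside, long axis y. To be left alone.
- push_pad_1: wooden push block with upright handle, 132 x 90 x 105 mm high, on the table left of the box. Origin: centre of its underside. To be left alone.
- push_pad_2: second wooden push block with upright handle, 126 x 90 x 99 mm high, on the table left of the box. Origin: centre of its underside. To be left alone.
- strip_oak: oak strip, 34 x 270 x 16 mm high, on the table left of the box. Origin: centre of its underside, long axis y. To be left alone.
- tray_block_7: wood offcut, 35 x 60 x 24 mm high, on the table left of the box. Origin: centre of its underside. To be left alone.
- tray_stick_0: thin wood stick, 11 x 105 x 9 mm high, on the box top behind the slide gate. Origin: centre of its underside, long axis y. To be left alone.

How it is judged:
By the outcome, as a careful person would: the job done as asked, in the order asked, and still so for the second after the job is handed in, with the robot touching nothing.
It also fails if it takes over 45 s, if anything falls off the work surface, if the arm or the gripper's body presses on something with over 40 N, if the wrist force passes 120 N, or if a joint passes its speed limit or range.

### The arm

A 6-joint arm with a two-finger parallel gripper is mounted at the origin on a cart in front of the work surface, level with it; the furniture and walls round the work are solid. World frame = base frame: x ahead of the robot, y to its left, z up, the work surface at z = 0. Lengths are in m, angles in degrees, forces in N, time in s.
With the tool pointing down it reaches from about 0.3 to 0.75 m from the base axis. Payload 8.5 kg.
Tool frame: the origin (TCP) lies on the centre line of the jaws, within the pads' length; the fingertips stand 22 mm ahead of it and the grasp point (between the pads) lies 3 mm ahead of it (env.tip_reach is the distance from the TCP to the fingertips, in m); y points along the fingers, z is the direction in which the jaws open and shut, and the axes are right-handed (so a half turn about y gives the same grasp; the last joint's range is limited). The gripper opens to 85 mm and grips with 20 to 120 N. Pads are 22 mm wide; open, the fingers measure 114 mm over their backs; the gripper's body (76 mm by 85 mm) begins 54 mm behind the grasp point. The pads swing forward as they close: fully open they stand 13 mm farther back than shut.
Start: joints at [55.388, 21.807, 74.336, -0, 83.858, -12.336], TCP at [0.208, 0.509, 0.253] pointing down, gripper open.
Joint ranges: [-178.18, 178.18], [-50.72, 133.34], [12.68, 142.11], [-81.47, 261.47], [9.98, 163.14], [-165.26, 165.26]. Speed limits (degrees/s): [136.94, 136.94, 180, 180, 180, 180].

### API

Orientations are given as a 3x3 rotation matrix whose columns are the frame's x, y, z axes.
In Python, from rig import env, get_image gives the robot as it stands. The module is installed in compiled form; this text tells all that it offers.
- The arm moves only by the tool carry_out, never from a script. Its argument "targets" is a list that holds one entry, the list of rows, each a list of 7 numbers: the closure, from 0 (fully open) to 1 (shut), then the shift along the world's x, y, z in mm, then the turn, a rotation vector about the world's x, y, z in degrees. In form: [[[claw, dx, dy, dz, ax, ay, az], ...]]. A call has 1 to 20 rows; each row is the pose to reach, as a shift and turn from the pose commanded when the call began; what a row does not reach only later rows make up. A row lasts 1/12 s, in which the tool goes at most 41.7 mm and 7.16 degrees, less where a joint would pass 70% of its speed; a pose out of reach is approached as far as the arm can. A call with a gripper value outside its range is refused whole. The fingers move at their own pace and stop on an object; "squeeze" is the grip in N (left out, the last holds). Time passes only in rows, so rows that repeat a pose let the fingers close. It gives the time, the measured TCP pose, the force and the opening at its end, in the units of the state.
- env.observe(): the state, without advancing time (a new reading comes with each control period).
- get_image(name): name is "scene" or "top" or "wrist"; returns a dict with "img" (400x640x3 uint8, red, green, blue), "fx", "fy", "cx", "cy" (pixels), "k1" (the pictures are not rectified: a ray, as slopes to the right and down, at radius r is drawn at 1 + k1 r^2 times it, then the intrinsics apply), "rvec" (rotation vector, rad) and "tvec" (3), from world to camera coordinates, as OpenCV has them. Camera axes: x right, y down, z forward; pixel columns grow to the right and rows downward; lengths in m; the calibration is good to about 2 mm. A picture is of the moment at which its call begins. There is no depth.
- env.close_job(): hands the job in, once; it reports no verdict.
The state is a dict: "time_s": time; "q": joint angles; "qvel": joint speeds; "joint_efforts": joint torques, N m; "position": TCP position; "tool_rot": TCP orientation; "ft_force": force on the tool from outside, world axes, zero at the start; "wrist_torque": the same for the moment, N m; "grip_width": finger opening in m.
Only numpy, scipy, OpenCV 4.12 (cv2) and the standard library are available. Lean on these libraries where they do the work, as an engineer would, in place of code of your own. Each camera call takes 0.05 s, during which the arm holds its last target.

## Working session

There is one attempt and no reset: what is moved stays moved. The work goes in short steps, Python scripts to look and compute and a tool call to move; the robot and the scene stay as the last step left them, time stands still between calls to the robot, and variables do not carry over. Pictures are saved under pics/ and viewed, and the job is handed in when it is done.

Besides the shell and the picture viewer there is one more tool, called after "Call:" in YAML: its name, and indented under it one key for each argument. carry_out: Moves the arm, as the interface text tells. Its arguments: {"type":"object","properties":{"targets":{"type":"array"},"squeeze":{"type":"number"}},"required":["targets"]}

```bash
mkdir -p pics
cat > h.py <<'E'
import numpy as np, cv2
from rig import env, get_image
def snap(name,fn):
    d=get_image(name); cv2.imwrite('pics/'+fn,d['img'][:,:,::-1]); np.save('pics/'+fn+'.npy',d,allow_pickle=True); return d
def load(fn): return np.load('pics/'+fn+'.npy',allow_pickle=True).item()
def pix2w(d,u,v,z):
    xd=np.array([(u-d['cx'])/d['fx'],(v-d['cy'])/d['fy']]); x=xd.copy()
    for _ in range(30): x=xd/(1+d['k1']*(x@x))
    R=cv2.Rodrigues(np.array(d['rvec'],float))[0]; t=np.array(d['tvec'],float).ravel()
    c=-R.T@t; r=R.T@np.array([x[0],x[1],1.]); return c+r*(z-c[2])/r[2]
def w2pix(d,p):
    R=cv2.Rodrigues(np.array(d['rvec'],float))[0]; c=R@np.array(p,float)+np.array(d['tvec'],float).ravel()
    x=c[:2]/c[2]; x=x*(1+d['k1']*(x@x)); return np.array([d['fx']*x[0]+d['cx'],d['fy']*x[1]+d['cy']])
E
python3 - <<'E'
from h import *
np.set_printoptions(precision=4,suppress=True)
for n in ['scene','top','wrist']:
    d=snap(n,n+'0.png'); print(n,d['fx'],d['k1'],pix2w(d,320,200,0))
s=env.observe(); print(s); print(env.tip_reach)
E
```

```text
scene 364.7451862100253 -0.04238395404211815 [0.5797 0.354  0.    ]
top 428.34213631385387 -0.07690584713403337 [0.5454 0.252  0.    ]
wrist 306.3453146322731 -0.006833144683992934 [0.2497 0.4861 0.    ]
{'time_s': 0.15, 'q': array([ 55.3867,  21.8328,  74.3708,  -0.0008,  83.8575, -12.3358]), 'qvel': array([ 0.1224, -0.0534, -0.2155, -0.0107, -0.1244,  0.0317]), 'joint_efforts': array([  0.0027, -44.8626, -23.1347,  -0.0001,   0.0038,  -0.    ]), 'position': array([0.2084, 0.5088, 0.2529]), 'tool_rot': array([[ 0.9254, -0.0006,  0.3791],
       [-0.3791, -0.0009,  0.9254],
       [-0.0002, -1.    , -0.001 ]]), 'ft_force': array([ 0.1574, -0.039 ,  0.1867]), 'wrist_torque': array([-0.0163,  0.0201, -0.0096]), 'grip_width': 0.08553651437211564}
0.022
```

View pics/scene0.png

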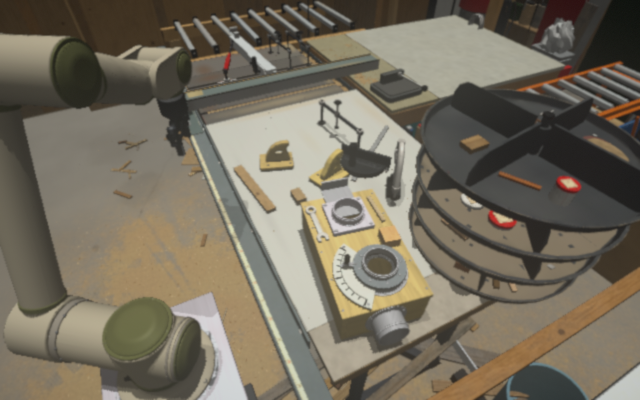

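View pics/top0.png

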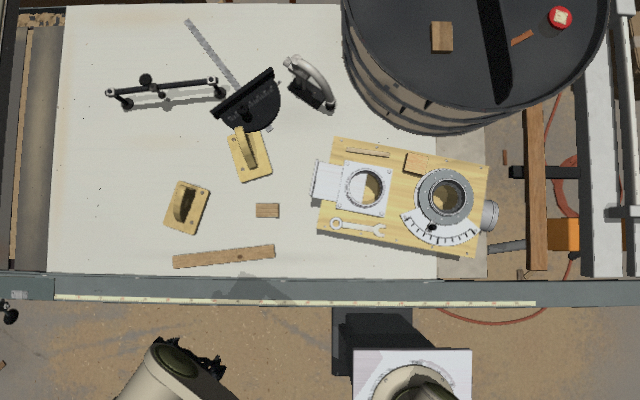

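View pics/wrist0.png

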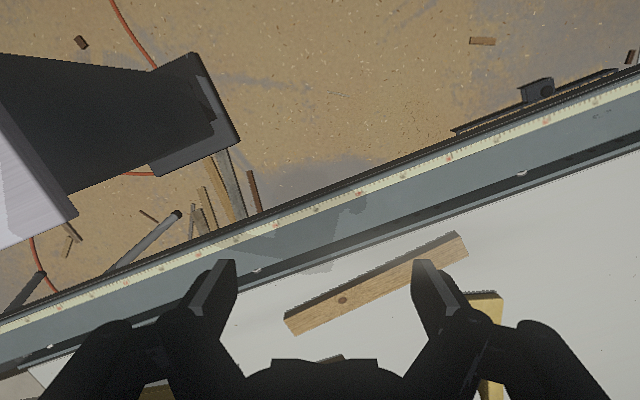

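The top view shows the box at about (320–490, 137–258), turned slightly. The iris is at the right, with its knob near (431,227). The gate's tab is near (316,180), and the round tray rack stands behind. Next I'll enlarge the view.

Run:
```python
from h import *
d=load('top0.png'); im=d['img'][120:270,300:510,::-1]
cv2.imwrite('pics/top0z.png',cv2.resize(im[:, :],None,fx=3.8,fy=3.8,interpolation=cv2.INTER_CUBIC))
d=load('scene0.png'); im=d['img'][170:350,290:440,::-1]
cv2.imwrite('pics/scene0z.png',cv2.resize(im,None,fx=3.3,fy=3.3,interpolation=cv2.INTER_CUBIC))
```

```text
(no output)
```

View pics/top0z.png

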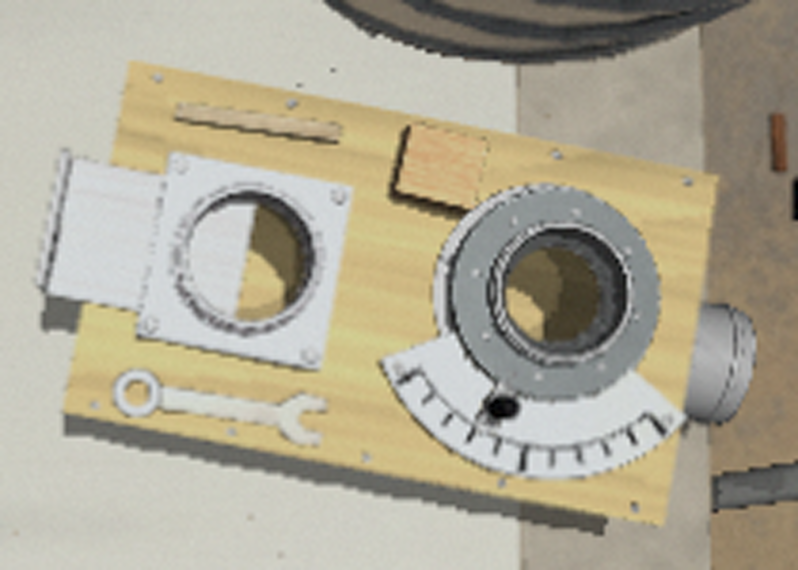

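View pics/scene0z.png

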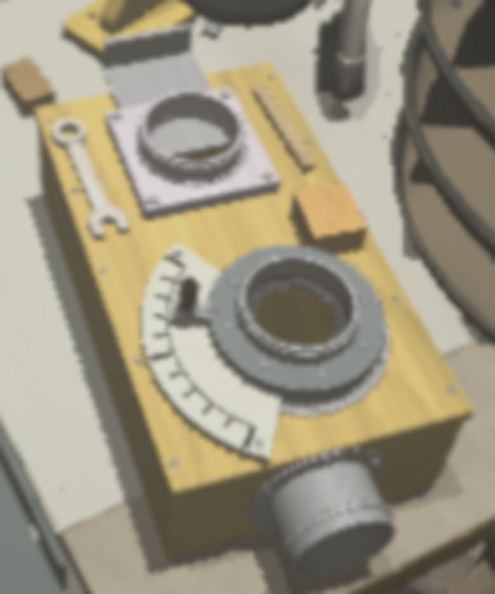

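```bash
cat > fit.py <<'E'
from h import *
from scipy.optimize import least_squares
np.set_printoptions(precision=4,suppress=True)
d=load('top0.png')
Z=lambda u,v:((u+.5)/3.8-.5+300,(v+.5)/3.8-.5+120)
obs=[Z(130,62),Z(718,176),Z(664,524),Z(64,412)]
loc=np.array([[.115,.195],[.115,-.195],[-.115,-.195],[-.115,.195]])
def tw(p,l,z):
    c,s=np.cos(p[2]),np.sin(p[2]); return np.array([p[0]+c*l[0]-s*l[1],p[1]+s*l[0]+c*l[1],z])
f=lambda p:np.concatenate([w2pix(d,tw(p,l,.115))-o for l,o in zip(loc,obs)])
r=least_squares(f,[.5,.1,0]); P=r.x
print('box',P,np.degrees(P[2]),'res',r.fun)
def inv(w): 
    c,s=np.cos(P[2]),np.sin(P[2]); a=w[:2]-P[:2]; return np.array([c*a[0]+s*a[1],-s*a[0]+c*a[1]])
for nm,(u,v),z in [('tab top a',(65,150),.154),('tab top b',(42,288),.154),('ring spigot c',(563,288),.155),('ringL',(447,292),.139),('ringR',(661,292),.139),('ringT',(555,185),.139),('ringB',(553,401),.139),('knobtop',(508,408),.174),
   ('mark0',(405,376),.126),('markmid',(522,460),.126),('markend',(655,424),.126)]:
    w=pix2w(d,*Z(u,v),z); print(nm,w,'box',inv(w))
E
python3 fit.py
```

```text
box [ 0.5477  0.0507 -0.174 ] -9.968226732020137 res [-0.3045 -0.4673  0.486  -0.4642  0.2993  0.5718 -0.4407  0.3048]
tab top a [0.629  0.2635 0.154 ] box [0.0432 0.2236]
tab top b [0.5437 0.2764 0.154 ] box [-0.043   0.2216]
ring spigot c [ 0.5481 -0.0438  0.155 ] box [ 0.0167 -0.093 ]
ringL [0.546  0.0245 0.139 ] box [ 0.0029 -0.0262]
ringR [ 0.5479 -0.1115  0.139 ] box [ 0.0283 -0.1597]
ringT [ 0.6144 -0.0447  0.139 ] box [ 0.0822 -0.0824]
ringB [ 0.479  -0.0418  0.139 ] box [-0.0517 -0.1031]
knobtop [ 0.4737 -0.0035  0.174 ] box [-0.0635 -0.0662]
mark0 [0.4939 0.0482 0.126 ] box [-0.0525 -0.0119]
markmid [ 0.4421 -0.0259  0.126 ] box [-0.0908 -0.0937]
markend [ 0.4654 -0.1113  0.126 ] box [-0.053  -0.1739]
```

The box fit is consistent: corner residuals are under 0.6 px, the tab is 86 mm wide, the knob radius is 83 mm and the marks sit at 130°/180°. The iris is at about 0.55 rad and the gate is about 43 mm open. I'll close the fingers and go to the left of the tab, high up.

Call:
carry_out:
  targets:
    - [[1, 0, 0, 30, 0, 0, 6], [1, 40, -20, 30, 0, 0, 12.3], [1, 75, -40, 30, 0, 0, 12.3], [1, 110, -59, 30, 0, 0, 12.3], [1, 145, -78, 30, 0, 0, 12.3], [1, 180, -96, 30, 0, 0, 12.3], [1, 215, -115, 30, 0, 0, 12.3], [1, 250, -134, 30, 0, 0, 12.3], [1, 285, -152, 30, 0, 0, 12.3], [1, 320, -171, 30, 0, 0, 12.3], [1, 350, -187, 20, 0, 0, 12.3], [1, 370, -198, 0, 0, 0, 12.3], [1, 384, -205, -20, 0, 0, 12.3], [1, 384, -205, -40, 0, 0, 12.3], [1, 384, -205, -40, 0, 0, 12.3], [1, 384, -205, -40, 0, 0, 12.3]]
  squeeze: 20

```text
time_s: 1.48
position: [0.5921, 0.3039, 0.2126]
tool_rot: [[0.985, -0.002, 0.173], [-0.173, -0.001, 0.985], [-0.002, -1.0, -0.001]]
ft_force: [0.4, 0.1, 0.8]
grip_width: 0.0001
```

Run:
```python
from h import *
np.set_printoptions(precision=4,suppress=True)
s=env.observe(); print(s['time_s'],s['position'],s['tool_rot'],s['ft_force'],s['grip_width'],s['q'])
for n in ['scene','wrist']: snap(n,n+'1.png')
im=load('scene1.png')['img'][60:310,220:440,::-1]; cv2.imwrite('pics/scene1z.png',cv2.resize(im,None,fx=2.4,fy=2.4,interpolation=cv2.INTER_CUBIC))
```

```text
1.4833 [0.5921 0.3039 0.2126] [[ 0.9849 -0.0024  0.1732]
 [-0.1732 -0.0007  0.9849]
 [-0.0023 -1.     -0.0011]] [0.3592 0.0674 0.8054] 0.00014127326171604063 [ 16.9985  35.3089  57.5327   0.0051  87.303  -63.0259]
```

View pics/scene1z.png

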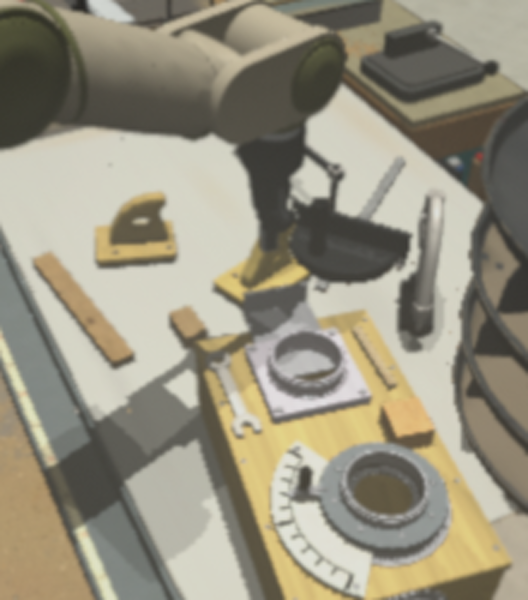

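View pics/wrist1.png

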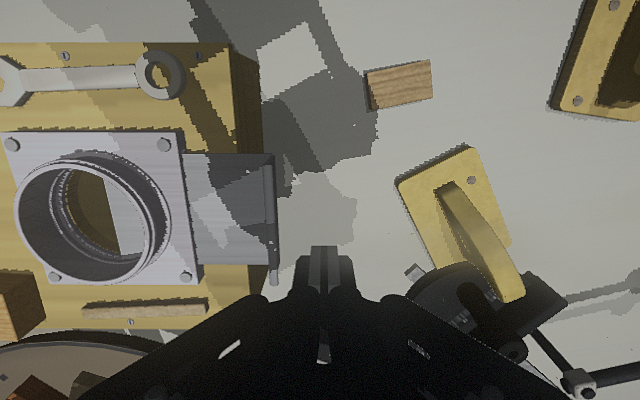

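The scene view shows the closed fingers above and to the left of the tab, clear of the push block. The wrist view shows the tab lip from (272,153) to (279,283). I'll cross-check the tab position and then descend.

```bash
cat >> fit.py <<'E'
print('--wrist1')
w1=load('wrist1.png')
for u,v in [(273,153),(279,284)]:
    w=pix2w(w1,u,v,.154); print(w,inv(w))
print('tip px',w2pix(w1,[.5921,.3039,.1906]))
print('tool',inv(np.array([.5921,.3039])))
E
python3 fit.py | sed -n '/wrist1/,$p'
```

```text
--wrist1
[0.538  0.2831 0.154 ] [-0.0498  0.2272]
[0.6275 0.2666 0.154 ] [0.0412 0.2264]
tip px [323.2721 258.2701]
tool [-0.0001  0.257 ]
```

Call:
carry_out:
  targets:
    - [[1, 0, 0, -20, 0, 0, 0], [1, 0, 0, -40, 0, 0, 0], [1, 0, 0, -57, 0, 0, 0], [1, 0, 0, -57, 0, 0, 0], [1, 0, 0, -57, 0, 0, 0]]

```text
time_s: 2.0
position: [0.5925, 0.3044, 0.1575]
tool_rot: [[0.985, 0.001, 0.173], [-0.173, 0.0, 0.985], [0.001, -1.0, 0.0]]
ft_force: [0.2, -0.4, 0.5]
grip_width: -0.0001
```

Both cameras agree on the tab to within about 4 mm. I'll push along the box's −y axis.

Call:
carry_out:
  targets:
    - [[1, -1.4, -7.9, 0, 0, 0, 0], [1, -2.4, -13.8, 0, 0, 0, 0], [1, -3.1, -17.7, 0, 0, 0, 0], [1, -3.8, -21.7, 0, 0, 0, 0], [1, -4.5, -25.6, 0, 0, 0, 0], [1, -5.2, -29.5, 0, 0, 0, 0], [1, -5.9, -33.5, 0, 0, 0, 0], [1, -6.6, -37.4, 0, 0, 0, 0], [1, -7.3, -41.4, 0, 0, 0, 0], [1, -8.0, -45.3, 0, 0, 0, 0], [1, -8.7, -49.2, 0, 0, 0, 0], [1, -9.3, -52.2, 0, 0, 0, 0], [1, -9.7, -54.2, 0, 0, 0, 0], [1, -9.7, -54.2, 0, 0, 0, 0]]

```text
time_s: 3.17
position: [0.5826, 0.2491, 0.1562]
tool_rot: [[0.985, -0.001, 0.174], [-0.174, -0.001, 0.985], [-0.0, -1.0, -0.001]]
ft_force: [0.3, 0.1, 0.7]
grip_width: -0.0001
```

Call:
carry_out:
  targets:
    - [[1, -0.2, -1, 0, 0, 0, 0], [1, -0.4, -2, 0, 0, 0, 0], [1, -0.5, -3, 0, 0, 0, 0], [1, -0.7, -4, 0, 0, 0, 0], [1, -0.7, -4, 0, 0, 0, 0]]

```text
time_s: 3.58
position: [0.5819, 0.2456, 0.1561]
tool_rot: [[0.985, -0.001, 0.173], [-0.173, -0.0, 0.985], [-0.001, -1.0, -0.0]]
ft_force: [0.1, 1.5, -0.4]
grip_width: -0.0003
```

Run:
```python
from h import *
d=snap('wrist','wrist2.png')
```

```text
(no output)
```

View pics/wrist2.png

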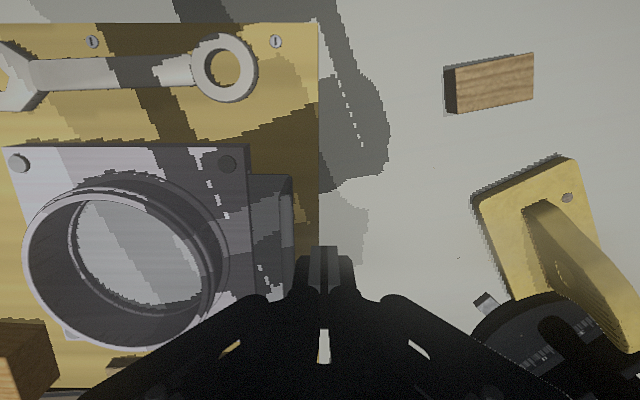

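The tab's outer edge is now at about column 293, close to the frame, so the gate has moved a long way in. I'll creep until the stop.

Call:
carry_out:
  targets:
    - [[1, -0.2, -1, 0, 0, 0, 0], [1, -0.4, -2, 0, 0, 0, 0], [1, -0.5, -3, 0, 0, 0, 0], [1, -0.5, -3, 0, 0, 0, 0]]

```text
time_s: 3.97
position: [0.5814, 0.2425, 0.1562]
tool_rot: [[0.985, -0.001, 0.173], [-0.173, -0.0, 0.985], [-0.001, -1.0, -0.0]]
ft_force: [0.7, 1.5, 0.3]
grip_width: 0.0001
```

Call:
carry_out:
  targets:
    - [[1, -0.2, -1, 0, 0, 0, 0], [1, -0.4, -2, 0, 0, 0, 0], [1, -0.4, -2, 0, 0, 0, 0]]

```text
time_s: 4.22
position: [0.5811, 0.241, 0.1562]
tool_rot: [[0.985, -0.0, 0.173], [-0.173, 0.001, 0.985], [-0.0, -1.0, 0.001]]
ft_force: [0.3, 4.0, -1.9]
grip_width: 0.0001
```

```bash
cat >> fit.py <<'E'
print('--now')
s=env.observe(); print(s['position'],inv(s['position']),s['ft_force'],s['time_s'])
E
python3 fit.py | sed -n '/now/,$p'
```

```text
--now
[0.5811 0.241  0.1562] [-0.0001  0.1931] [ 0.2888  4.0285 -1.8951] 4.2167
```

Call:
carry_out:
  targets:
    - [[1, -0.2, -1, 0, 0, 0, 0], [1, -0.4, -2, 0, 0, 0, 0], [1, -0.4, -2, 0, 0, 0, 0]]

```text
time_s: 4.47
position: [0.581, 0.2407, 0.1563]
tool_rot: [[0.985, 0.002, 0.173], [-0.173, 0.004, 0.985], [0.001, -1.0, 0.004]]
ft_force: [3.6, 13.0, -2.9]
grip_width: -0.0003
```

Call:
carry_out:
  targets:
    - [[1, -0.2, -1, 0, 0, 0, 0], [1, -0.2, -1, 0, 0, 0, 0]]

```text
time_s: 4.63
position: [0.581, 0.2405, 0.1564]
tool_rot: [[0.985, 0.002, 0.172], [-0.172, 0.006, 0.985], [0.001, -1.0, 0.006]]
ft_force: [4.2, 17.1, -4.6]
grip_width: -0.0002
```

A firm stop: 17 N with no further travel, at box y 0.193 against the expected 0.1945. I'll back off along +y and rise.

Call:
carry_out:
  targets:
    - [[1, 1.7, 10, 0, 0, 0, 0], [1, 5, 30, 0, 0, 0, 0], [1, 5, 30, 40, 0, 0, 0], [1, 5, 30, 75, 0, 0, 0], [1, 5, 30, 75, 0, 0, 0], [1, 5, 30, 75, 0, 0, 0]]

```text
time_s: 5.13
position: [0.5861, 0.2676, 0.2336]
tool_rot: [[0.985, 0.004, 0.173], [-0.173, 0.0, 0.985], [0.004, -1.0, 0.001]]
ft_force: [0.2, 0.1, -0.6]
grip_width: 0.0001
```

```bash
python3 fit.py | sed -n '/now/,$p'
python3 - <<'E'
from h import *
d=snap('wrist','wrist3.png'); d=snap('top','top3.png')
im=d['img'][120:270,300:510,::-1]
cv2.imwrite('pics/top3z.png',cv2.resize(im,None,fx=3.8,fy=3.8,interpolation=cv2.INTER_CUBIC))
E
```

```text
--now
[0.5861 0.2676 0.2336] [0.0003 0.2203] [ 0.1872  0.0608 -0.6442] 5.1333
```

View pics/wrist3.png

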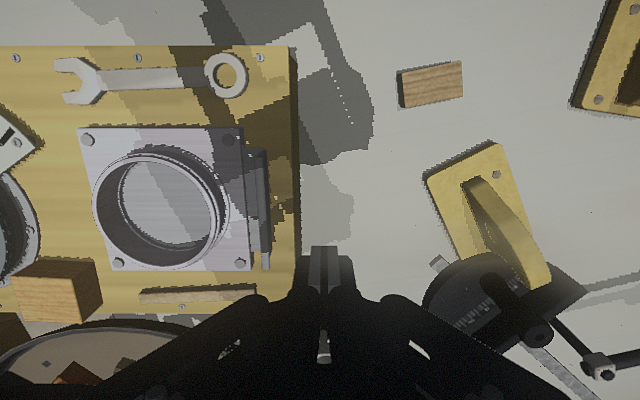

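View pics/top3z.png

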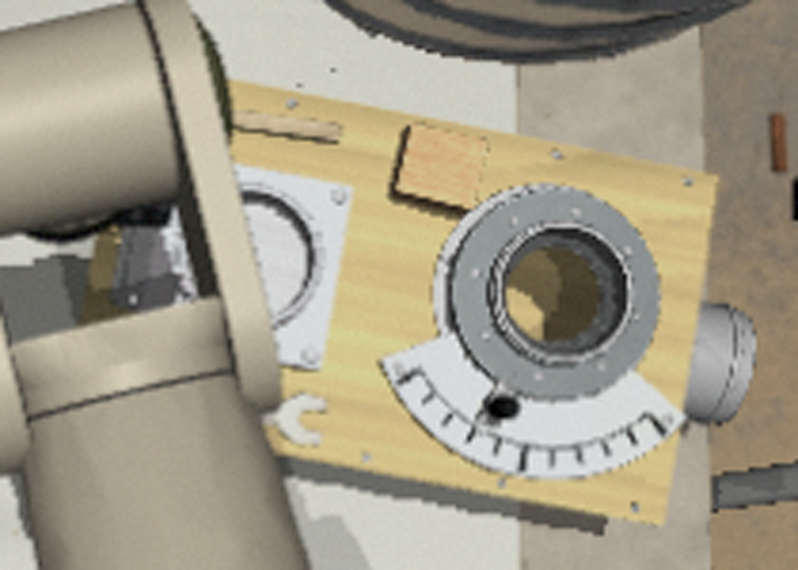

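The gate looks shut: the spigot bore is fully covered and the tab lip (column 265) lies inside the box's left edge (column 297). Next I move left of the knob.

Call:
carry_out:
  targets:
    - [[1, -14, -30, 10, 0, 0, 0], [1, -30, -60, 10, 0, 0, 0], [1, -45, -92, 10, 0, 0, 0], [1, -60, -124, 10, 0, 0, 0], [1, -75, -156, 10, 0, 0, 0], [1, -90, -188, 10, 0, 0, 0], [1, -100, -210, 0, 0, 0, 0], [1, -104, -220, -10, 0, 0, 0], [1, -104, -220, -10, 0, 0, 0], [1, -104, -220, -10, 0, 0, 0]]

```text
time_s: 6.07
position: [0.4812, 0.0475, 0.2205]
tool_rot: [[0.985, -0.003, 0.175], [-0.175, 0.0, 0.985], [-0.003, -1.0, -0.0]]
ft_force: [0.3, -0.0, -0.7]
grip_width: -0.0001
```

```bash
python3 fit.py | sed -n '/now/,$p'
python3 - <<'E'
from h import *
d=snap('wrist','wrist4.png')
E
```

```text
--now
[0.4812 0.0475 0.2205] [-0.065  -0.0147] [ 0.285  -0.0156 -0.7154] 6.0667
```

View pics/wrist4.png

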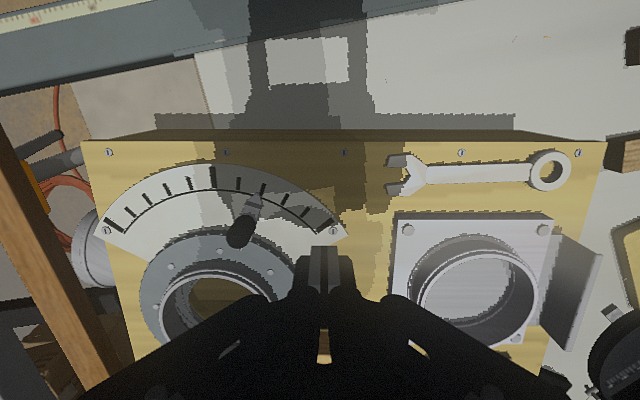

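The wrist view shows the scale right to left, with the knob at (240,230) and the nib near (260,195). The gate tab stands at (590,290). I'll zoom in on the scale.

Run:
```python
from h import *
d=load('wrist4.png'); im=d['img'][150:260,90:350,::-1]
cv2.imwrite('pics/w4z.png',cv2.resize(im,None,fx=3,fy=3,interpolation=cv2.INTER_CUBIC))
```

```text
(no output)
```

View pics/w4z.png

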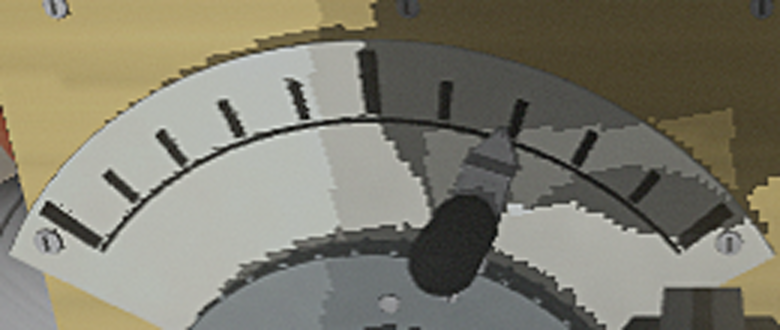

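Call:
carry_out:
  targets:
    - [[1, 0, 0, -25, 0, 0, 0], [1, 0, 0, -52, 0, 0, 0], [1, 0, 0, -52, 0, 0, 0], [1, 0, 0, -52, 0, 0, 0]]

```text
time_s: 6.45
position: [0.4816, 0.0485, 0.1692]
tool_rot: [[0.985, -0.002, 0.172], [-0.172, 0.0, 0.985], [-0.002, -1.0, -0.0]]
ft_force: [-0.2, -0.4, 0.9]
grip_width: 0.0
```

Now I push the knob along the box's −y, stopping short of the expected end.

Call:
carry_out:
  targets:
    - [[1, -1.7, -10, 0, 0, 0, 0], [1, -3.5, -20, 0, 0, 0, 0], [1, -4.3, -25, 0, 0, 0, 0], [1, -5.2, -30, 0, 0, 0, 0], [1, -6.1, -35, 0, 0, 0, 0], [1, -7, -40, 0, 0, 0, 0], [1, -7.8, -45, 0, 0, 0, 0], [1, -8.7, -50, 0, 0, 0, 0], [1, -9.6, -55, 0, 0, 0, 0], [1, -10.5, -60, 0, 0, 0, 0], [1, -11.3, -64, 0, 0, 0, 0], [1, -12, -68, 0, 0, 0, 0], [1, -12.4, -71, 0, 0, 0, 0], [1, -12.4, -71, 0, 0, 0, 0], [1, -12.4, -71, 0, 0, 0, 0]]

```text
time_s: 7.7
position: [0.4695, -0.0237, 0.1695]
tool_rot: [[0.985, 0.001, 0.173], [-0.173, -0.001, 0.985], [0.001, -1.0, -0.001]]
ft_force: [0.3, 0.3, -0.3]
grip_width: 0.0
```

```bash
python3 fit.py | sed -n '/now/,$p'
python3 - <<'E'
from h import *
d=snap('wrist','wrist5.png')
E
```

```text
--now
[ 0.4695 -0.0237  0.1695] [-0.0641 -0.0869] [ 0.2919  0.275  -0.2667] 7.7
```

View pics/wrist5.png

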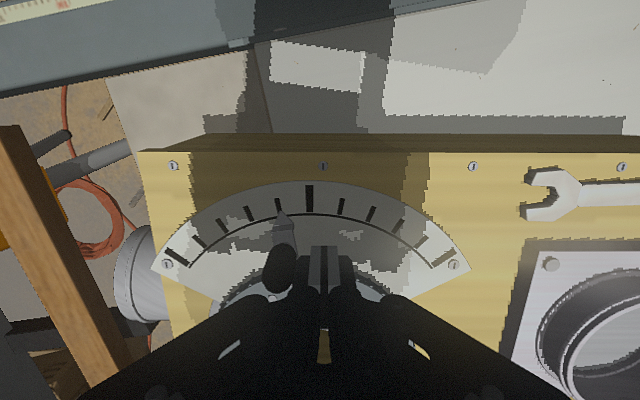

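The knob is being pushed and the nib is now near mark 6, about one mark short. I'll go on by 11 mm and then measure.

Call:
carry_out:
  targets:
    - [[1, -0.5, -3, 0, 0, 0, 0], [1, -1, -6, 0, 0, 0, 0], [1, -1.4, -8, 0, 0, 0, 0], [1, -1.7, -10, 0, 0, 0, 0], [1, -1.9, -11, 0, 0, 0, 0], [1, -1.9, -11, 0, 0, 0, 0], [1, -1.9, -11, 0, 0, 0, 0]]

```text
time_s: 8.33
position: [0.4671, -0.0344, 0.1693]
tool_rot: [[0.985, -0.001, 0.173], [-0.173, -0.0, 0.985], [-0.001, -1.0, -0.0]]
ft_force: [-0.0, 1.2, -0.3]
grip_width: -0.0
```

```bash
python3 fit.py | sed -n '/now/,$p'
python3 - <<'E'
from h import *
d=snap('wrist','wrist6.png'); im=d['img'][170:310,150:480,::-1]
cv2.imwrite('pics/w6z.png',cv2.resize(im,None,fx=2.4,fy=2.4,interpolation=cv2.INTER_CUBIC))
d=snap('scene','scene6.png'); im=d['img'][220:330,310:430,::-1]
cv2.imwrite('pics/s6z.png',cv2.resize(im,None,fx=5,fy=5,interpolation=cv2.INTER_CUBIC))
E
```

```text
--now
[ 0.4671 -0.0344  0.1693] [-0.0647 -0.0978] [-0.0274  1.1765 -0.2805] 8.3333
```

View pics/w6z.png

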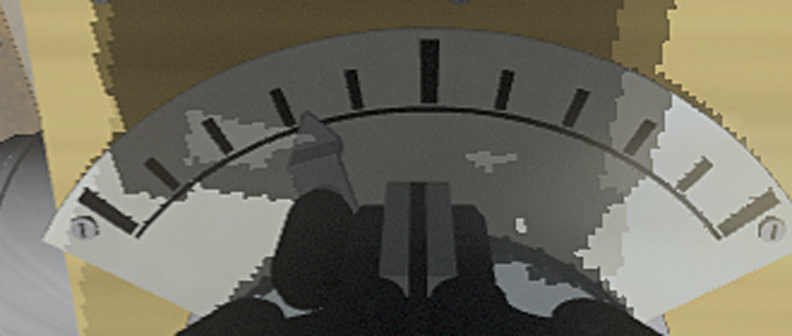

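View pics/s6z.png

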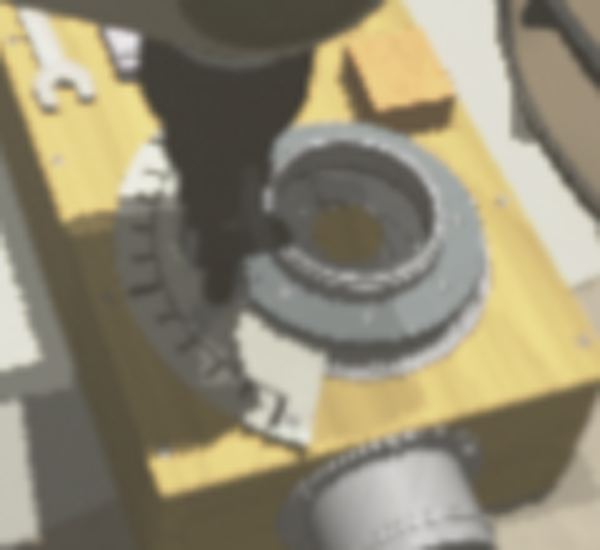

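The nib tip at zoom (306,112) is close to the second short mark, (290,107) at its inner end. To remove parallax, I'll fit the dial from the marks in this image.

```bash
cat > dial.py <<'E'
from h import *
from scipy.optimize import least_squares
np.set_printoptions(precision=3,suppress=True)
def run(fn,x0,y0,k,marks,nib,knob=None,nz=(.136,.139,.141)):
    d=load(fn); Z=lambda p:np.array([(p[0]+.5)/k-.5+x0,(p[1]+.5)/k-.5+y0])
    def wp(p,r,i,z):
        a=p[2]+np.radians(130+10*i); return [p[0]+r*np.cos(a),p[1]+r*np.sin(a),z]
    def f(p): return np.concatenate([w2pix(d,wp(p,p[3],i,.126))-Z(m) for i,m in marks.items()])
    r=least_squares(f,[.547,-.0435,-.174,.1],x_scale=[.01,.01,.01,.01]); p=r.x
    print(fn,'axis',p,'yaw',np.degrees(p[2]),'rms px',np.sqrt(np.mean(r.fun**2)))
    def ang(w): return (np.degrees(np.arctan2(w[1]-p[1],w[0]-p[0])-p[2])-130)%360
    for z in nz:
        w=pix2w(d,*Z(nib),z); print(' nib z',z,'ang',ang(w),'r',np.hypot(*(w[:2]-p[:2])))
    if knob:
        w=pix2w(d,*Z(knob),.174); print(' knob ang',ang(w),'r',np.hypot(*(w[:2]-p[:2])))
    return d,p,Z
if __name__=='__main__':
    run('wrist4.png',90,150,3,{1:(656,199-12),2:(585,149),3:(518,119),4:(445,100),6:(298,99),7:(231,118),8:(171,147),9:(121,186)},(502,130))
    # inner ends for wrist6
    run('wrist6.png',150,170,2.4,{1:(690,177),2:(641,137),3:(576,107),4:(505,90),6:(351,89),7:(282,107),8:(217,135),9:(164,173)},(306,113))
E
python3 dial.py
```

```text
wrist4.png axis [ 0.546 -0.046 -0.176  0.104] yaw -10.091132777025658 rms px 0.7380787657297128
 nib z 0.136 ang 31.29046870244258 r 0.10321992950853764
 nib z 0.139 ang 31.103044775616837 r 0.10435313057715431
 nib z 0.141 ang 30.980341507754304 r 0.10510920715840992
wrist6.png axis [ 0.545 -0.046 -0.18   0.102] yaw -10.334679634035467 rms px 0.6371634977925151
 nib z 0.136 ang 65.7381659603252 r 0.1025916212335458
 nib z 0.139 ang 65.29423333458135 r 0.10365326565452108
 nib z 0.141 ang 65.00330720738646 r 0.10436442691693648
```

Call:
carry_out:
  targets:
    - [[1, -0.2, -1, 0, 0, 0, 0], [1, -0.3, -2, 0, 0, 0, 0], [1, -0.5, -3, 0, 0, 0, 0], [1, -0.5, -3, 0, 0, 0, 0], [1, -0.5, -3, 0, 0, 0, 0]]

```text
time_s: 8.85
position: [0.4668, -0.0373, 0.1693]
tool_rot: [[0.985, -0.0, 0.173], [-0.173, -0.0, 0.985], [0.0, -1.0, -0.0]]
ft_force: [0.4, 0.2, -0.7]
grip_width: -0.0001
```

```bash
python3 fit.py | sed -n '/now/,$p'
```

```text
--now
[ 0.4668 -0.0373  0.1693] [-0.0645 -0.1008] [ 0.4405  0.2325 -0.7415] 8.85
```

Call:
carry_out:
  targets:
    - [[1, 1.5, 8, 0, 0, 0, 0], [1, 5, 28, 0, 0, 0, 0], [1, 8, 45, 30, 0, 0, 0], [1, 8, 45, 50, 0, 0, 0], [1, 8, 45, 50, 0, 0, 0], [1, 8, 45, 50, 0, 0, 0]]

```text
time_s: 9.35
position: [0.4749, 0.0081, 0.2199]
tool_rot: [[0.985, 0.002, 0.173], [-0.173, -0.001, 0.985], [0.002, -1.0, -0.001]]
ft_force: [0.4, 1.0, -0.4]
grip_width: 0.0004
```

```bash
python3 fit.py | sed -n '/now/,$p'
python3 - <<'E'
from h import *
d=snap('wrist','wrist7.png'); im=d['img'][130:290,130:460,::-1]
cv2.imwrite('pics/w7z.png',cv2.resize(im,None,fx=2.4,fy=2.4,interpolation=cv2.INTER_CUBIC))
E
```

```text
--now
[0.4749 0.0081 0.2199] [-0.0644 -0.0546] [ 0.3539  0.9839 -0.3698] 9.35
```

View pics/w7z.png

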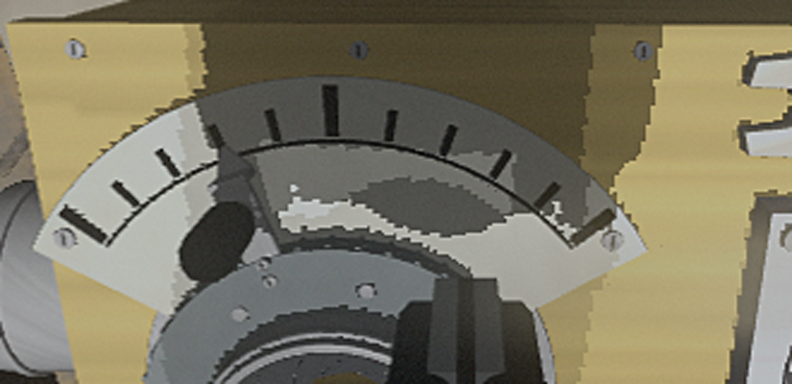

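The nib tip at zoom (222,146) now sits at the inner end of mark 7, the second short one past the middle. I'll measure it and move the arm aside for an unobstructed top view.

Call:
carry_out:
  targets:
    - [[1, 0, 30, 20, 0, 0, 0], [1, 0, 70, 40, 0, 0, 0], [1, -10, 110, 50, 0, 0, 0], [1, -20, 150, 50, 0, 0, 0], [1, -30, 190, 50, 0, 0, 0], [1, -40, 230, 50, 0, 0, 0], [1, -50, 265, 50, 0, 0, 0], [1, -60, 300, 50, 0, 0, 0], [1, -60, 300, 50, 0, 0, 0], [1, -60, 300, 50, 0, 0, 0], [1, -60, 300, 50, 0, 0, 0]]

```text
time_s: 10.32
position: [0.4147, 0.3072, 0.2683]
tool_rot: [[0.985, -0.002, 0.173], [-0.173, -0.001, 0.985], [-0.001, -1.0, -0.001]]
ft_force: [-0.4, -0.0, 0.1]
grip_width: -0.0002
```

Run:
```python
from dial import *
run('wrist7.png',130,130,2.4,{1:(548,196),2:(501,165),3:(449,140),4:(391,125),6:(272,125),7:(216,137),8:(168,162),9:(126,194)},(222,147),nz=(.128,.132,.136,.139))
d=snap('top','top8.png'); im=d['img'][120:270,300:510,::-1]
cv2.imwrite('pics/top8z.png',cv2.resize(im,None,fx=3.8,fy=3.8,interpolation=cv2.INTER_CUBIC))
im=d['img'][185:255,390:490,::-1]
cv2.imwrite('pics/top8zz.png',cv2.resize(im,None,fx=8,fy=8,interpolation=cv2.INTER_CUBIC))
im=snap('scene','scene8.png')['img'][220:330,310:430,::-1]
cv2.imwrite('pics/s8z.png',cv2.resize(im,None,fx=5,fy=5,interpolation=cv2.INTER_CUBIC))
```

```text
wrist7.png axis [ 0.545 -0.046 -0.18   0.103] yaw -10.314364408604364 rms px 0.3656844493088579
 nib z 0.128 ang 69.40285290081027 r 0.10048131914569317
 nib z 0.132 ang 68.42195959479022 r 0.10124470753168303
 nib z 0.136 ang 67.45602568842628 r 0.10203732051122305
 nib z 0.139 ang 66.74151225682749 r 0.10265055258471087
```

View pics/top8z.png

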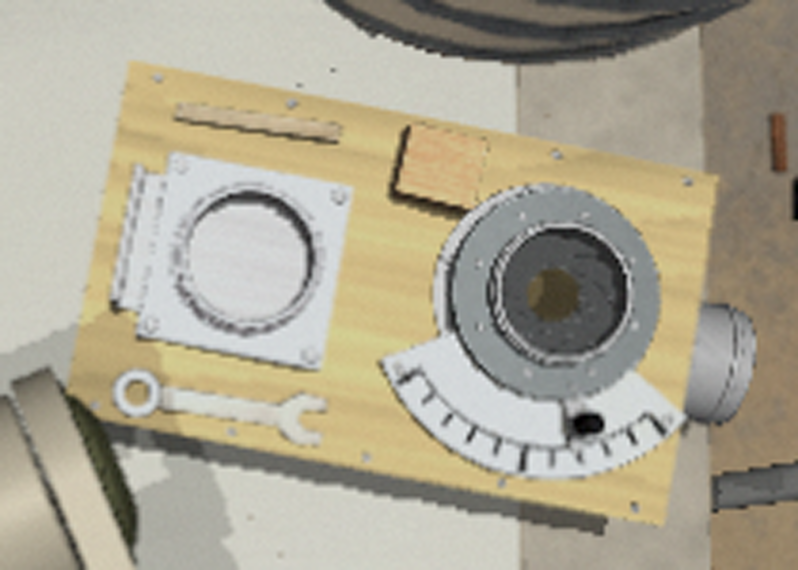

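View pics/top8zz.png

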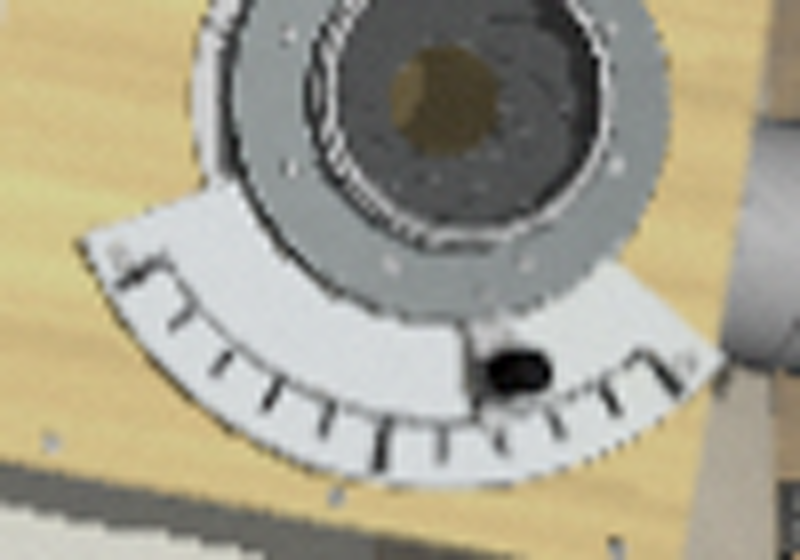

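View pics/s8z.png

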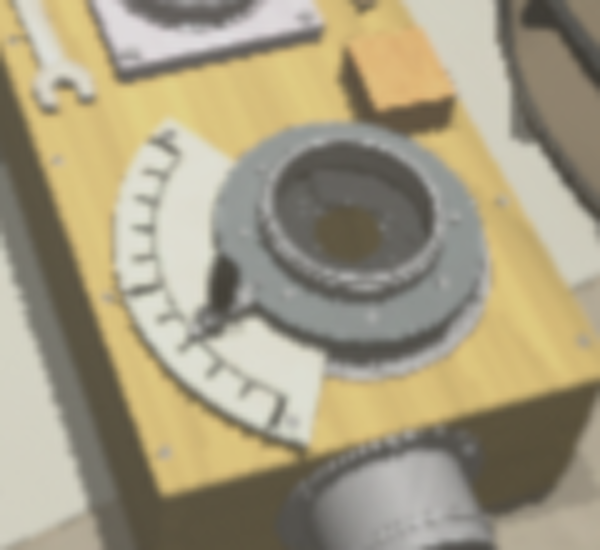

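I'll get the angle more robustly by fitting the knob's silhouette, a cylinder of known size, in several views relative to the fitted dial.

```bash
cat > sil.py <<'E'
from dial import *
def sil(fn,x0,y0,k,marks,nib,box,thr=40):
    d,p,Z=run(fn,x0,y0,k,marks,nib,nz=(.128,.139))
    im=d['img'].astype(int); u0,v0,u1,v1=box
    K=4
    m=(cv2.resize(d['img'][v0:v1,u0:u1],None,fx=K,fy=K,interpolation=cv2.INTER_LINEAR).max(2)<thr).astype(np.uint8)
    n,l,st,c=cv2.connectedComponentsWithStats(m); i=1+np.argmax(st[1:,4]); m=(l==i).astype(np.uint8)
    print(' area px',st[i,4]/K**2,'centroid',c[i]/K+[u0,v0],st[i,:4]/K)
    best=[]
    t=np.linspace(0,2*np.pi,40,endpoint=False)
    for r in (.080,.082,.084):
      for a in np.arange(20,90,.25):
        A=p[2]+np.radians(130+a); cx,cy=p[0]+r*np.cos(A),p[1]+r*np.sin(A)
        pts=np.array([w2pix(d,[cx+.0075*np.cos(q),cy+.0075*np.sin(q),z]) for q in t for z in (.139,.174)])
        pts=((pts+.5-[u0,v0])*K-.5).astype(np.float32)
        h=cv2.convexHull(pts); mm=np.zeros_like(m); cv2.fillConvexPoly(mm,np.round(h).astype(np.int32),1)
        best.append(((m&mm).sum()/(m|mm).sum(),a,r))
    best.sort(reverse=True); print(' IoU,ang,r',best[:5])
sil('wrist4.png',90,150,3,{1:(646,187),2:(585,149),3:(518,119),4:(445,100),6:(298,99),7:(231,118),8:(171,147),9:(121,186)},(502,130),(215,205,265,255))
sil('wrist7.png',130,130,2.4,{1:(548,196),2:(501,165),3:(449,140),4:(391,125),6:(272,125),7:(216,137),8:(168,162),9:(126,194)},(222,147),(195,205,245,255))
Zk=8
sil('top8.png',390,185,8,{1:(182,312),2:(221,363),3:(270,394),4:(325,418),6:(441,443),7:(500,440),8:(557,424),9:(610,398)},(490,425),(446,224,464,240),60)
E
python3 sil.py
```

```text
wrist4.png axis [ 0.545 -0.046 -0.179  0.103] yaw -10.22833031431115 rms px 0.17376795127100061
 nib z 0.128 ang 31.506926110038933 r 0.09952221716467052
 nib z 0.139 ang 30.812060928886098 r 0.10368112982706391
 area px 317.875 centroid [244.838 227.299] [14.25 10.25 26.5  32.75]
 IoU,ang,r [(np.float64(0.3223067173637516), np.float64(31.75), 0.08), (np.float64(0.32195770545776875), np.float64(32.0), 0.08), (np.float64(0.32135627530364375), np.float64(31.5), 0.08), (np.float64(0.3205394844646121), np.float64(31.0), 0.084), (np.float64(0.32033759526358885), np.float64(30.75), 0.084)]
wrist7.png axis [ 0.545 -0.046 -0.18   0.103] yaw -10.314364408604364 rms px 0.3656844493088579
 nib z 0.128 ang 69.40285290081027 r 0.10048131914569317
 nib z 0.139 ang 66.74151225682749 r 0.10265055258471087
 area px 32.1875 centroid [233.19  225.999] [33.75 12.5   7.   18.25]
 IoU,ang,r [(np.float64(0.061524686620619086), np.float64(57.0), 0.084), (np.float64(0.06129032258064516), np.float64(56.5), 0.084), (np.float64(0.06115531977600943), np.float64(56.25), 0.084), (np.float64(0.061094038106945296), np.float64(57.25), 0.084), (np.float64(0.0609969098481795), np.float64(56.75), 0.084)]
top8.png axis [ 0.547 -0.045 -0.181  0.103] yaw -10.372962415822053 rms px 0.20882013796889676
 nib z 0.128 ang 68.29050875574455 r 0.09837099548405455
 nib z 0.139 ang 66.2163007430695 r 0.0978697923984886
 area px 36.8125 centroid [454.309 231.578] [4.25 5.   8.5  5.5 ]
 IoU,ang,r [(np.float64(0.5484171322160148), np.float64(66.75), 0.082), (np.float64(0.5473977695167286), np.float64(66.25), 0.082), (np.float64(0.5463821892393321), np.float64(68.75), 0.082), (np.float64(0.5458758109360519), np.float64(67.25), 0.084), (np.float64(0.5453703703703704), np.float64(69.0), 0.082)]
```

```bash
cat > ov.py <<'E'
from dial import *
def ov(fn,out,box,K,p,angs,thr=None):
    d=load(fn); u0,v0,u1,v1=box
    im=np.ascontiguousarray(cv2.resize(d['img'][v0:v1,u0:u1,::-1],None,fx=K,fy=K,interpolation=cv2.INTER_CUBIC))
    t=np.linspace(0,2*np.pi,60)
    T=lambda P:np.round((np.array([w2pix(d,x) for x in P])+.5-[u0,v0])*K-.5).astype(np.int32)
    for a,col in zip(angs,[(0,0,255),(0,255,0),(255,0,0)]):
        A=p[2]+np.radians(130+a)
        for z in (.139,.174):
            cx,cy=p[0]+.082*np.cos(A),p[1]+.082*np.sin(A)
            cv2.polylines(im,[T([[cx+.0075*np.cos(q),cy+.0075*np.sin(q),z] for q in t])],True,col,1)
    for i in range(11):
        A=p[2]+np.radians(130+10*i); cv2.polylines(im,[T([[p[0]+r*np.cos(A),p[1]+r*np.sin(A),.126] for r in (.097,.108)])],False,(255,0,255),1)
    for r,z in ((.067,.139),(.116,.126)):
        cv2.polylines(im,[T([[p[0]+r*np.cos(q),p[1]+r*np.sin(q),z] for q in t])],True,(255,255,0),1)
    cv2.imwrite('pics/'+out,im)
ov('wrist7.png','ov7.png',(130,130,330,270),4,[.5455,-.046,-.180],[66,68,70])
ov('top8.png','ovt8.png',(390,185,490,255),8,[.547,-.045,-.181],[66,68,70])
E
python3 ov.py
```

```text
(no output)
```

View pics/ov7.png

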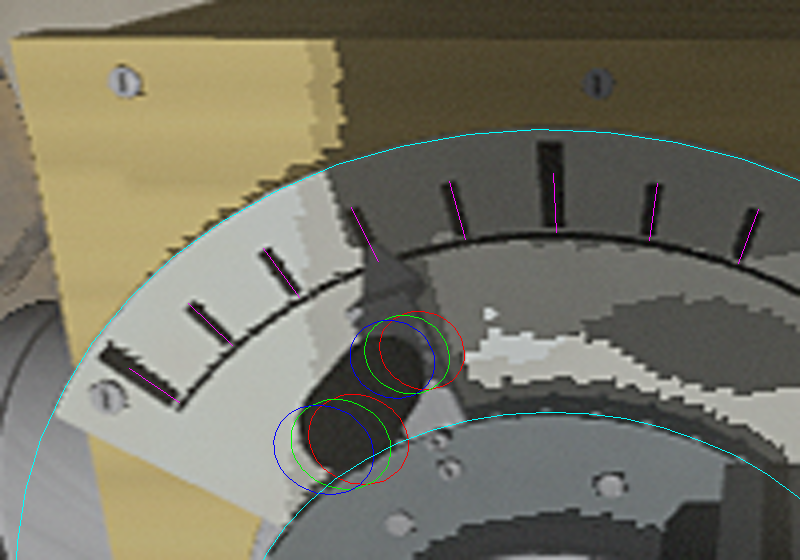

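View pics/ovt8.png

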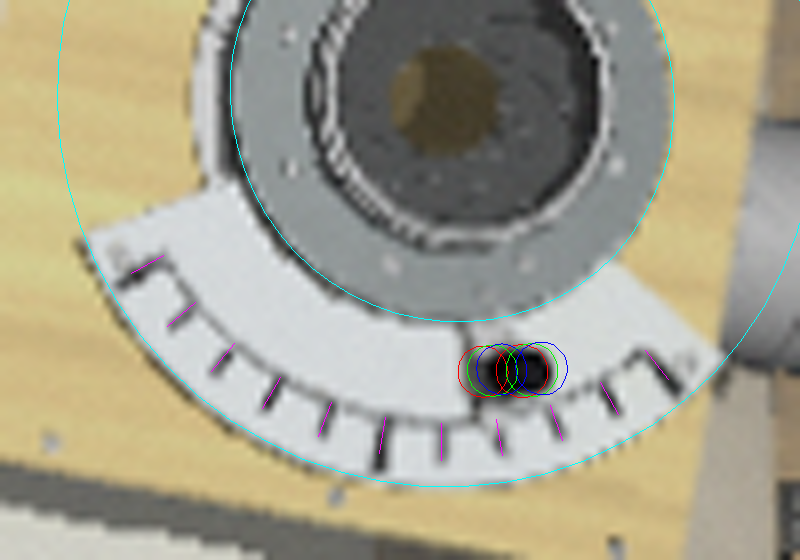

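The estimates cluster at 68–70°, against a target of 70°, and the spread is parallax. I'll place the wrist camera in the plane through the axis and the wanted mark, which removes the parallax.

Run:
```python
from dial import *
d=load('wrist7.png'); R=cv2.Rodrigues(np.array(d['rvec'],float))[0]
c=-R.T@np.array(d['tvec'],float).ravel(); print('cam',c,'rel TCP',c-np.array([.4749,.0081,.2199]),'fwd',R[2])
s=env.observe(); print(s['position'])
a=np.radians(190); 
for r in (.08,.1,.14): print(r,np.array([.546,-.0455])+r*np.array([np.cos(a),np.sin(a)]))
```

```text
cam [0.392 0.022 0.34 ] rel TCP [-0.082  0.014  0.12 ] fwd [ 0.322 -0.057 -0.945]
[0.415 0.307 0.269]
0.08 [ 0.467 -0.059]
0.1 [ 0.448 -0.063]
0.14 [ 0.408 -0.07 ]
```

Call:
carry_out:
  targets:
    - [[1, 7, -40, 0, 0, 0, 0], [1, 14, -80, 0, 0, 0, 0], [1, 21, -120, 0, 0, 0, 0], [1, 28, -160, 0, 0, 0, 0], [1, 35, -200, 0, 0, 0, 0], [1, 42, -240, 0, 0, 0, 0], [1, 48, -280, 0, 0, 0, 0], [1, 55, -320, 0, 0, 0, 0], [1, 60, -360, 0, 0, 0, 0], [1, 65, -392, 0, 0, 0, 0], [1, 65, -392, 0, 0, 0, 0], [1, 65, -392, 0, 0, 0, 0], [1, 65, -392, 0, 0, 0, 0]]

```text
time_s: 11.5
position: [0.4793, -0.0846, 0.2692]
tool_rot: [[0.985, -0.0, 0.175], [-0.175, 0.0, 0.985], [-0.0, -1.0, 0.0]]
ft_force: [0.0, 0.3, 0.2]
grip_width: 0.0002
```

Run:
```python
from h import *
d=snap('wrist','wrist9.png'); im=d['img'][100:300,180:480,::-1]
cv2.imwrite('pics/w9.png',d['img'][:,:,::-1])
cv2.imwrite('pics/w9z.png',cv2.resize(im,None,fx=2.6,fy=2.6,interpolation=cv2.INTER_CUBIC))
R=cv2.Rodrigues(np.array(d['rvec'],float))[0];print(-R.T@np.array(d['tvec'],float).ravel())
```

```text
[ 0.39718192 -0.07021038  0.38963814]
```

View pics/w9z.png

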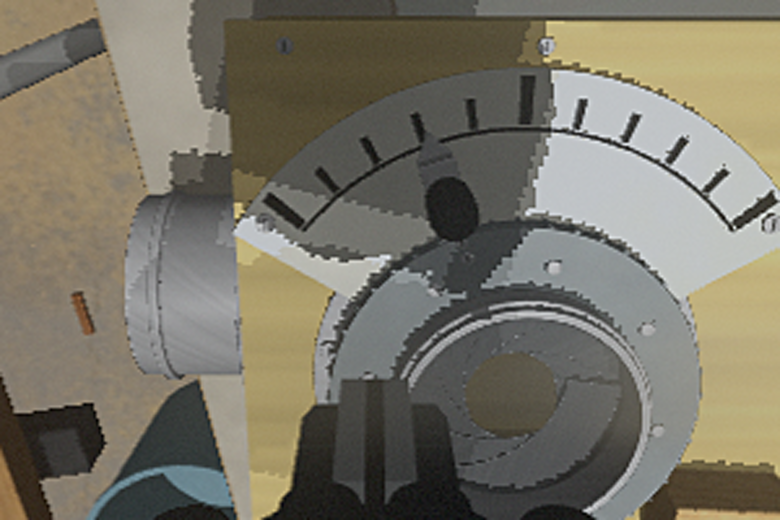

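Run:
```python
from h import *
d=load('wrist9.png'); im=d['img'][125:205,310:400,::-1]
cv2.imwrite('pics/w9zz.png',cv2.resize(im,None,fx=7,fy=7,interpolation=cv2.INTER_CUBIC))
import ov
Z=lambda p:((p[0]+.5)/2.6-.5+180,(p[1]+.5)/2.6-.5+100)
from dial import run
_,p,_=run('wrist9.png',180,100,2.6,{1:(716,182),2:(677,150),3:(631,128),4:(581,114),6:(472,114),7:(419,125),8:(372,151),9:(328,181)},(426,134),nz=(.128,.132,.139))
ov.ov('wrist9.png','ov9.png',(305,120,405,210),7,p,[66,68,70])
```

```text
wrist9.png axis [ 0.545 -0.046 -0.178  0.103] yaw -10.208801492619758 rms px 0.35616573274321495
 nib z 0.128 ang 69.29695811312001 r 0.10021214007550247
 nib z 0.132 ang 69.303188361796 r 0.1009754301403772
 nib z 0.139 ang 69.313867608767 r 0.10231119056787606
```

View pics/w9zz.png

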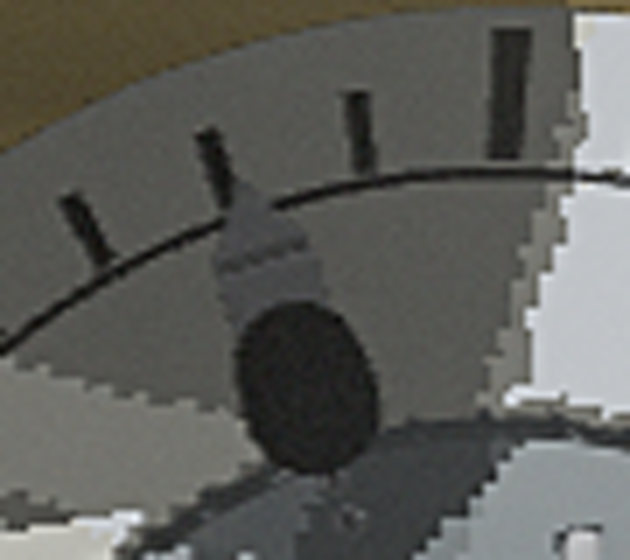

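View pics/ov9.png

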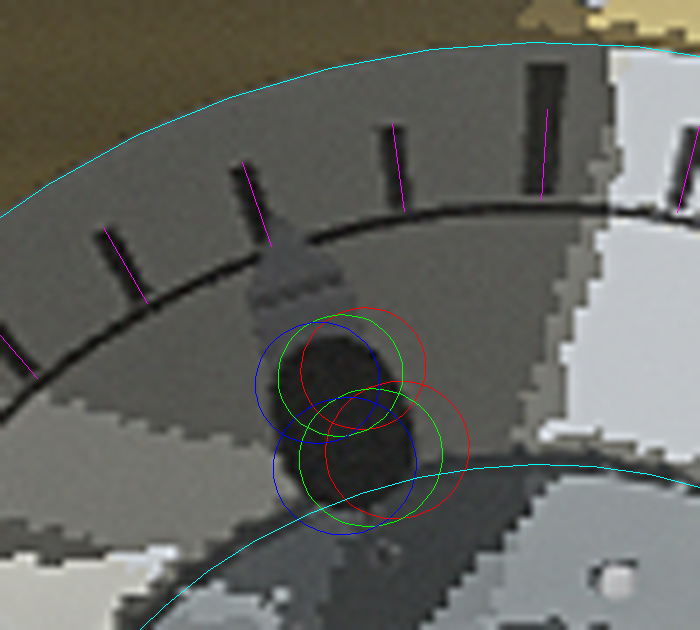

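In this nearly parallax-free view the nib apex (zz 241,177) lies about 22 px right of mark 7's centreline (219), and the mark spacing is 150 px. That puts it about 1.5° short. I'll push about 2 mm further, reapproaching from the left.

Call:
carry_out:
  targets:
    - [[1, -1, 35, 0, 0, 0, 0], [1, -3, 70, 0, 0, 0, 0], [1, -4, 93, -20, 0, 0, 0], [1, -4, 93, -55, 0, 0, 0], [1, -4, 93, -85, 0, 0, 0], [1, -4, 93, -100, 0, 0, 0], [1, -4, 93, -100, 0, 0, 0], [1, -4, 93, -100, 0, 0, 0]]

```text
time_s: 12.22
position: [0.4756, 0.0095, 0.1696]
tool_rot: [[0.985, -0.001, 0.172], [-0.172, 0.0, 0.985], [-0.001, -1.0, 0.0]]
ft_force: [1.1, -0.4, 0.6]
grip_width: -0.0
```

```bash
python3 fit.py | sed -n '/now/,$p'
```

```text
--now
[0.4756 0.0095 0.1696] [-0.0639 -0.0531] [ 1.1432 -0.4053  0.6005] 12.2167
```

Call:
carry_out:
  targets:
    - [[1, -3, -16, 0, 0, 0, 0], [1, -6, -32, 0, 0, 0, 0], [1, -7.5, -40, 0, 0, 0, 0], [1, -8.3, -44, 0, 0, 0, 0], [1, -8.6, -46, 0, 0, 0, 0], [1, -8.8, -47, 0, 0, 0, 0], [1, -9, -48, 0, 0, 0, 0], [1, -9, -48, 0, 0, 0, 0], [1, -9, -48, 0, 0, 0, 0]]

```text
time_s: 12.97
position: [0.4669, -0.0389, 0.1694]
tool_rot: [[0.985, 0.0, 0.173], [-0.173, 0.0, 0.985], [0.0, -1.0, 0.0]]
ft_force: [1.0, 2.9, 1.9]
grip_width: 0.0004
```

Call:
carry_out:
  targets:
    - [[1, 1.5, 8, 0, 0, 0, 0], [1, 5, 28, 0, 0, 0, 0], [1, 8, 46, 30, 0, 0, 0], [1, 8, 46, 65, 0, 0, 0], [1, 8, 40, 100, 0, 0, 0], [1, 8, 0, 100, 0, 0, 0], [1, 11, -30, 100, 0, 0, 0], [1, 13, -46, 100, 0, 0, 0], [1, 13, -46, 100, 0, 0, 0], [1, 13, -46, 100, 0, 0, 0], [1, 13, -46, 100, 0, 0, 0]]

```text
time_s: 13.88
position: [0.4796, -0.0843, 0.2691]
tool_rot: [[0.985, -0.001, 0.173], [-0.173, 0.0, 0.985], [-0.001, -1.0, 0.0]]
ft_force: [-0.8, 0.4, 0.1]
grip_width: -0.0004
```

Run:
```python
from h import *
d=snap('wrist','wrist10.png'); im=d['img'][125:205,310:400,::-1]
cv2.imwrite('pics/w10zz.png',cv2.resize(im,None,fx=7,fy=7,interpolation=cv2.INTER_CUBIC))
R=cv2.Rodrigues(np.array(d['rvec'],float))[0];print(-R.T@np.array(d['tvec'],float).ravel())
```

```text
[ 0.39748567 -0.07012185  0.38956447]
```

View pics/w10zz.png

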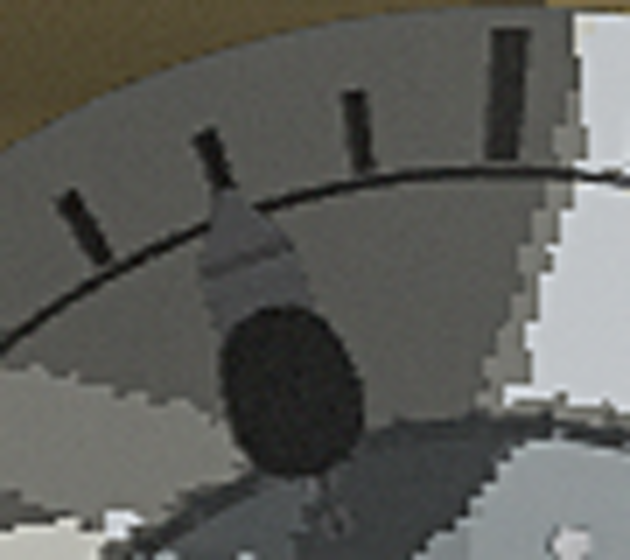

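The nib apex at zz (227,183) now meets the lower end of mark 7 at about (221,185), which is within about 0.5°. The gate was seen shut in the top view and hasn't been touched since. The arm is clear of everything, so I'm handing in.

Run:
```python
from rig import env
print(env.observe()['time_s']); print(env.close_job())
```

```text
13.9333
the job is handed in; nothing more can be done
None
```

I pushed the left slide gate fully shut, and pushed the iris lever to the right onto the second short mark past the long middle one. The job was handed in at 13.9 s; it reported no verdict.

- **Gate:** It ran up against its stop, with the force rising to about 17 N and no further travel. The top view then showed the bore covered and the tab just inside the box's left end.
- **Iris:** The first push left the pointer about 1.5° short, so I pushed it about 2 mm further. In the last picture, taken with the camera lined up over the mark, the pointer tip meets the mark to within about 0.5° (target 70°, 1.222 rad).
- **Disagreement between checks:** Before that correction, most readings of the angle ranged from 66° to 70° because of parallax, and one knob-outline fit was poor. I relied on the straight-over view instead.
- **Other items:** I pushed only with the closed fingers. In the top view the stick, spanner and offcut on the box top lay where they had been at the start. I did not check the items on the table again at the end. The gripper was clear of everything at hand-in.

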